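# Gauge a fingerboard blank

### The arm

A 6-joint arm with a two-finger parallel gripper is mounted at the origin on the work surface. World frame = base frame: x ahead of the robot, y to its left, z up, the work surface at z = 0. Lengths are in m, angles in rad, forces in N, time in s.
With the tool pointing down it reaches from about 0.225 to 0.875 m from the base axis. Payload 3.4 kg.
Tool frame: the origin (TCP) lies at the very end of the fingers, on their centre line; the grasp point (between the pads) lies behind it (manip.grasp_offset is the z of the grasp point in the tool frame, in m); z points along the fingers, y is the line along which they close (so a half turn about z gives the same grasp; the last joint's range is limited). The gripper opens to 85 mm and grips with 20 to 120 N. Pads are 22 mm wide; open, the fingers measure 114 mm over their backs; the gripper's body (76 mm by 85 mm) begins 54 mm behind the grasp point. The pads swing forward as they close: fully open they stand 13 mm farther back than shut.
Start: joints at [-1.419, 0.276, 1.505, -0, 1.361, -0.121], TCP at [0.155, -0.554, 0.231] pointing down, gripper open.
Joint ranges: [-2.89, 2.89], [-0.75, 2.08], [0.22, 2.7], [-1.18, 4.32], [0.11, 2.71], [-2.7, 2.7]. Speed limits (rad/s): [2.57, 2.57, 3.14, 3.14, 3.14, 3.14].

### API

Orientations are given as a unit quaternion [w, x, y, z].
In Python, from rig import manip gives the robot as it stands.
- The arm moves only by the shell command python3 -m pendant 'ROWS' [FORCE]. ROWS is JSON, a list of rows, each an object of numbers: "dx", "dy", "dz": the shift along the tool's x, y, z in m; "rx", "ry", "rz": the turn, a rotation vector about the tool's x, y, z in degrees; "hand": the finger opening in m, from 0 to 0.0854. In form: [{"dx": .., "dy": .., "dz": .., "rx": .., "ry": .., "rz": .., "hand": ..}, ...]. A call has 1 to 12 rows; each row shifts and turns the commanded pose from where the row before left it, along the tool's axes as they then stand; what a row does not reach is not made up. A row lasts 1/12 s, in which the tool goes at most 41.7 mm and 7.16 degrees, less where a joint would pass 70% of its speed; a pose out of reach is approached as far as the arm can. A call is refused whole if a number of a shift passes 0.0417 or a number of a turn 7.16, either way. A call with a gripper value outside its range is refused whole. The fingers move at their own pace and stop on an object; FORCE is the grip in N (left out, the last holds). Time passes only in rows, so rows that do not move let the fingers close. It gives the time, the measured TCP pose, the force, the opening and the grip force at its end, in the units of the state.
- manip.get_state(): the state, without advancing time (a new reading comes with each control period).
- manip.get_image(name): name is "scene" or "side" or "wrist"; returns a dict with "frame" (420x560x3 uint8, red, green, blue), "fx", "fy", "cx", "cy" (pixels), "position" and "attitude" of the camera in the world; the wrist camera has in their place "mount" (4x4, takes a point from camera to tool coordinates, whose origin is the TCP and whose axes are the flange's). Camera axes: x right, y up, looking along -z (the intrinsics and any distortion apply to the point x, -y, -z); pixel columns grow to the right and rows downward; lengths in m; the calibration is good to about 2 mm. A picture is of the moment at which its call begins: read the wrist's pose just before it. There is no depth.
- manip.sign_off(): hands the job in; it is judged then, once.
The state is a dict: "clock": time; "qpos": joint angles; "qd": joint speeds; "effort": joint torques, N m; "position": TCP position; "ee_rot": TCP orientation; "contact_force": force on the tool from outside, world axes, zero at the start; "moment": the same for the moment, N m; "width": finger opening in m; "gripper_force": force on a finger pad.
Only numpy, scipy, OpenCV 4.12 (cv2) and the standard library are available. Lean on these libraries where they do the work, as an engineer would, in place of code of your own. Each camera call takes 0.05 s, during which the arm holds its last target. There are 200 camera calls.

### The job

Check the dark fingerboard blank on the bench thickness gauge: first turn the knob on the dial, which carries the maximum pointer, back to its zero stop, then pick up the blank by its sides, slide it lengthwise through the guide window so that its front end goes under the measuring foot and on past it, flat on the gauge's table so that the maximum pointer comes to show the blank's true thickness. Finish holding the blank there in the gripper, level and still, and leave the other things on the bench where they are.

Things in the scene. Friction and masses are not known exactly. Their poses are not given: they have to be found in the camera images.
- gauge: bench thickness gauge, fixed. Origin on the bench; x points into its guide window (the way the blank is pushed), z up. Grey base from x = -70 to 105 mm, 100 wide, 30 high; on it a steel table 60 wide, x = -65 to 50, top 60 above the bench, sloping lip in front to x = -75. Dial case: radius 47, axis at x = 15, y = 0, face up 150 above the bench; column at x = 70 to 102.
- window (a point): middle of the lower edge of the guide window, at table level (60 mm above the bench; gauge x = -30, y = 0), axes as the gauge's. Opening 44 wide (y), 11 high from the table up, plate 8 thick, 84 wide, top 95 above the bench. Lips before it, out to x = -17, flare about 10 at sides and top and lead the blank in. The foot's middle is 45 mm behind (x = +45), the column's face 100 mm.
- knob_grip (a point): grip point of the reset knob at the dial's centre, 166 mm above the bench: a black upright bar 32 x 10 mm, its top 25 mm above the dial face (175 above the bench). It turns with the maximum pointer: x along the bar (pinch it across y), z up. At joint value v its x axis stands 3.942 - v rad counter-clockwise (seen from above) from the gauge's x axis.
- max_pointer (a joint): maximum (drag) pointer with its knob, rad: 0 at the zero stop, grows clockwise seen from above, about 0.08 rad per mm of thickness. Turn it counter-clockwise to zero. Friction of 0.012 N m keeps it where it is left; the measuring pointer pushes it up but never back. It starts between 1.0 and 1.4, left by a thicker piece.
- reading (a joint): measuring pointer, rad, about 0.08 rad per mm that the foot is lifted; 0 with the foot down on the table, about 0.69 for a 9 mm piece lying flat on the table, more if the piece is tipped: pressing the gripped part down more than about 1 mm lifts the front end over the table's front edge.
- foot (a joint): lift of the measuring foot above the table, m (0 to 0.020), sprung down with 1.5 to 3 N. The foot is 14 mm wide, with a flat 16 mm long and a toe turned up 12 mm towards the window (from 39 down to 9 mm behind the window's middle plane): the blank's end pushed against the toe lifts it (some 5 to 10 N of push).
- blank: dark ebony fingerboard blank, a flat bar 270 x 42 x 9 mm (x, y, z), about 110 g, the only dark long bar; it starts flat on the bench. Origin: middle of its underside; x along its length, both ends alike.
- bass_bar: bystander: pale spruce bar 270 x 14 mm, 24 mm high, x along it; leave alone.
- block_plane: bystander: small iron block plane 150 x 44 mm, 55 mm high; leave alone.
- gouge: bystander: gouge lying down, wooden handle, 270 mm long, 28 mm high, x towards the blade; leave alone.
- bridge_blank: bystander: small flat maple bridge blank, 46 x 50 mm, 8 mm thick; leave alone.
- glue_bottle: bystander: upright glue bottle, diameter 52 mm, 130 mm high; leave alone.
- wax_tin: bystander: round metal tin, diameter 72 mm, 30 mm high; leave alone.
- brush_jar: bystander: glass jar with brushes, diameter 72 mm, brushes up to 200 mm; leave alone.
Mind the look-alikes: they are no part of the job. What is shaped like the gauge but yellow is not meant.

How it is judged:
On the way, in this order (a step that is already met when the one before it is completed fails the run):
1. the maximum pointer is turned back to its zero stop (value of joint each of max_pointer, reading below 0.06 rad), for 0.2 s.
2. the blank is through the window with its end under and past the measuring foot (x of blank in the frame of window between -0.08 and -0.03 m and value of joint reading above 0.58 rad), for 0.2 s.
At the end, for the whole second after the job is handed in: fingers hold the blank (over 2 N) at rest, level and straight (0.06 rad, 4 mm) in the window, its front end 10 to 60 mm past the foot's middle; the measuring pointer shows 8 to 10 mm (0.61-0.77 rad), the maximum pointer 8 to 10.3 mm (0.61-0.80 rad) (x of blank in the frame of window between -0.08 and -0.03 m and y of blank in the frame of window between -0.004 and 0.004 m and angle between the x axis of blank and the x axis of window, either way round below 0.06 rad and angle between blank's own x axis and vertical between 1.5108 and 1.6308 rad and value of joint reading between 0.61 and 0.77 rad and value of joint max_pointer between 0.61 and 0.8 rad and contact force between the fingers and blank above 2 N and linear speed of blank below 0.02 m/s and velocity of joint foot below 0.01 m/s); the arm keeps its last pose, push and grip.
It fails at once if one of the other things on the bench is moved more than 30 mm (distance of any of bass_bar, block_plane, gouge, bridge_blank, glue_bottle, wax_tin, brush_jar from where it was at the start of the episode above 0.03 m).
It also fails if it takes over 67 s, if anything falls off the work surface, if the arm or the gripper's body presses on something with over 40 N, if the wrist force passes 120 N, or if a joint passes its speed limit or range.

## Working session

There is one attempt and no reset: what is moved stays moved. The work goes in short steps, Python scripts to look and compute and a shell command to move; the robot and the scene stay as the last step left them, time stands still between calls to the robot, and variables do not carry over. Pictures are saved under pics/ and viewed, at most 10 in all, crops included, and the job is handed in when it is done.

```bash
mkdir -p pics; ls
cat > h.py <<'E'
import numpy as np, cv2, pickle
from rig import manip
from scipy.spatial.transform import Rotation as R
def rot(q): return R.from_quat([q[1],q[2],q[3],q[0]]).as_matrix()
def grab(name,tag):
    s=manip.get_state(); d=dict(manip.get_image(name))
    if 'mount' in d:
        T=np.eye(4);T[:3,:3]=rot(s['ee_rot']);T[:3,3]=s['position'];C=T@np.array(d['mount'])
    else:
        C=np.eye(4);a=np.array(d['attitude']);C[:3,:3]=a if a.shape==(3,3) else rot(a);C[:3,3]=d['position']
    d['C']=C; cv2.imwrite(f'pics/{tag}.png',d['frame'][...,::-1]); pickle.dump(d,open(f'pics/{tag}.pkl','wb')); return d
def load(tag): return pickle.load(open(f'pics/{tag}.pkl','rb'))
def ray(d,u,v):
    p=np.array([[[u,v]]],float);K=np.array([[d['fx'],0,d['cx']],[0,d['fy'],d['cy']],[0,0,1]])
    k=[x for x in d if 'dist' in x.lower()]
    x,y=cv2.undistortPoints(p,K,np.array(d[k[0]],float) if k and d[k[0]] is not None else None)[0,0]
    r=d['C'][:3,:3]@np.array([x,-y,-1.]); return d['C'][:3,3],r/np.linalg.norm(r)
def onz(d,u,v,z):
    o,r=ray(d,u,v); return o+r*(z-o[2])/r[2]
def tri(*obs):
    A=np.zeros((3,3));b=np.zeros(3)
    for d,u,v in obs:
        o,r=ray(d,u,v);P=np.eye(3)-np.outer(r,r);A+=P;b+=P@o
    x=np.linalg.solve(A,b); return x,[np.linalg.norm((np.eye(3)-np.outer(ray(d,u,v)[1],ray(d,u,v)[1]))@(x-d['C'][:3,3])) for d,u,v in obs]
def proj(d,p):
    q=d['C'][:3,:3].T@(np.array(p)-d['C'][:3,3]); return d['fx']*q[0]/-q[2]+d['cx'],-d['fy']*q[1]/-q[2]+d['cy']
E
python3 - <<'E'
from h import *
for n in('scene','side','wrist'):
    d=grab(n,n+'0'); print(n,[k for k in d],d['C'].round(3).tolist(),d['fx'],d['cx'],d['cy'],{k:d[k] for k in d if 'dist' in k.lower()})
print(manip.get_state(),manip.grasp_offset)
cv2.imwrite('pics/all0.png',cv2.resize(np.vstack([np.hstack([load('scene0')['frame'],load('side0')['frame']])])[...,::-1],(800,300)))
E
```

```text
pics
scene ['frame', 'fx', 'fy', 'cx', 'cy', 'position', 'attitude', 'C'] [[-0.677, -0.406, 0.614, 1.268], [0.736, -0.39, 0.553, 0.784], [0.015, 0.827, 0.563, 0.812], [0.0, 0.0, 0.0, 1.0]] 399.2214427393825 283.88258439021723 201.87622932571023 {}
side ['frame', 'fx', 'fy', 'cx', 'cy', 'position', 'attitude', 'C'] [[0.941, 0.167, -0.293, 0.265], [-0.337, 0.467, -0.817, -0.651], [0.001, 0.868, 0.496, 0.607], [0.0, 0.0, 0.0, 1.0]] 389.87749777288326 277.28786807808785 208.33766729429325 {}
wrist ['frame', 'fx', 'fy', 'cx', 'cy', 'mount', 'C'] [[0.269, 0.912, 0.309, 0.234], [-0.963, 0.255, 0.086, -0.531], [-0.0, -0.32, 0.947, 0.373], [0.0, 0.0, 0.0, 1.0]] 298.92282377931684 287.1684468968465 203.82999862212154 {}
{'clock': 0.15, 'qpos': array([-1.41900456e+00,  2.76469251e-01,  1.50584998e+00,  9.54292089e-06,
        1.36068993e+00, -1.21022101e-01]), 'qd': array([ 0.00022275, -0.00072929, -0.00356053, -0.00097794, -0.00015026,
       -0.00094712]), 'effort': array([ 1.52669152e-03, -4.17143834e+01, -2.46033221e+01, -6.48223704e-05,
        7.60594325e-03, -7.52111248e-06]), 'position': array([ 0.15485542, -0.55334768,  0.23062424]), 'ee_rot': array([-7.08243170e-04,  9.90710878e-01,  1.35983289e-01, -6.23068767e-06]), 'contact_force': array([ 0.01154004, -0.15097877,  0.37794148]), 'moment': array([-0.00696573,  0.02388827, -0.00648573]), 'gripper_force': 0.0, 'width': 0.08549101857279663} -0.0187
```

View pics/scene0.png

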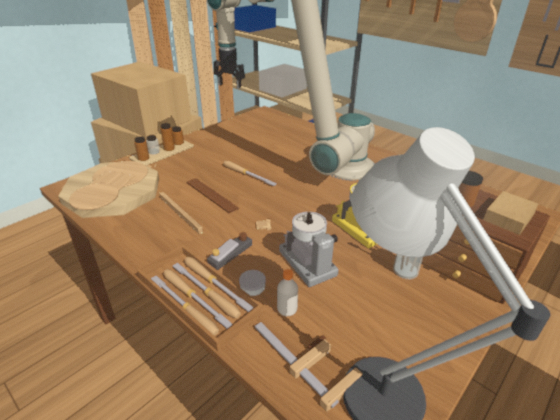

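View pics/side0.png

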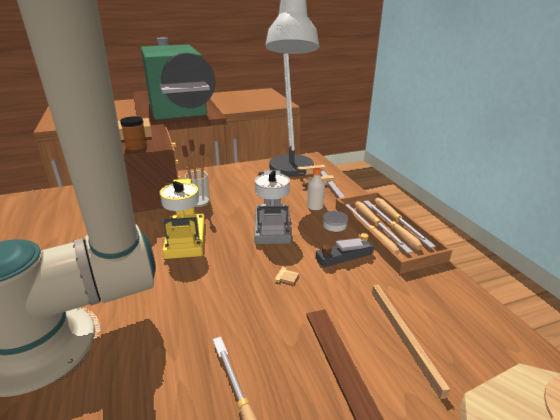

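Scene: grey gauge at (310,240) and yellow look-alike at (355,215). The dark long bar at (212,195) is the blank, the pale bar at (180,212) the bass bar. Side: grey gauge at (273,205), yellow at (180,215), blank at (345,360). The grey gauge and the dark bar fit the text.

Run:
```python
from h import *
s,d=load('scene0'),load('side0')
print('blank ends',onz(s,189,181,.009),onz(s,236,208,.009))
print('knob',tri((s,309,216),(d,272,177)))
print('bass',onz(s,160,195,.02),onz(s,201,230,.02),'gouge',onz(s,225,164,.015),onz(s,275,184,.015))
print('plane',onz(s,230,250,.03),'tin',onz(s,253,280,.03),'bridge',onz(s,263,224,.005),'glue',tri((s,288,272),(d,317,172)))
print('base corners side',[onz(d,u,v,.03).round(3).tolist() for u,v in((257,236),(291,236))])
a=s['frame'][170:320,130:400];b=d['frame'][150:420,150:460]
A=cv2.resize(a,(540,300),interpolation=2);B=cv2.resize(b,(344,300))
cv2.imwrite('pics/crop0.png',np.hstack([A[:,:450],B])[...,::-1])
```

```text
blank ends [ 0.53981288 -0.36530939  0.009     ] [ 0.53558809 -0.10030416  0.009     ]
knob (array([0.56880815, 0.24393563, 0.16525804]), [np.float64(0.0025560858107564585), np.float64(0.002556085810756528)])
bass [ 0.67958347 -0.34496568  0.02      ] [ 0.70352525 -0.07738382  0.02      ] gouge [ 0.36273306 -0.36080646  0.015     ] [ 0.33330128 -0.1055372   0.015     ]
plane [0.71062144 0.07100067 0.03      ] tin [0.7485844  0.20840581 0.03      ] bridge [0.53172656 0.02872999 0.005     ] glue (array([0.73613219, 0.3178513 , 0.12257197]), [np.float64(0.0031958935869185953), np.float64(0.0031958935869185507)])
base corners side [[0.506, 0.179, 0.03], [0.591, 0.149, 0.03]]
```

View pics/crop0.png

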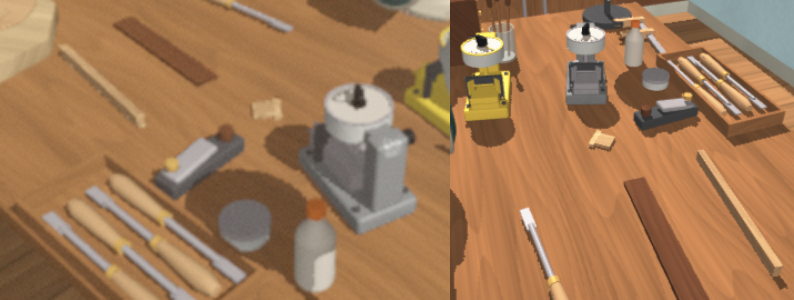

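The crop confirms it: grey gauge, window facing the side camera, dark bar in front. Moving the wrist camera above the blank, then the gauge.

```bash
python3 -m pendant '[{"dx":0.035,"dy":-0.018,"dz":-0.01},{"dx":0.035,"dy":-0.018,"dz":-0.01},{"dx":0.035,"dy":-0.018,"dz":-0.01},{"dx":0.035,"dy":-0.018,"dz":-0.01},{"dx":0.035,"dy":-0.018,"dz":-0.01},{"dx":0.035,"dy":-0.018,"dz":-0.01},{"dx":0.035,"dy":-0.018,"dz":-0.01},{"dx":0.035,"dy":-0.018,"dz":-0.01},{"dx":0.035,"dy":-0.018,"dz":-0.01},{"dx":0.035,"dy":-0.018,"dz":-0.01},{"dx":0.035,"dy":-0.018},{"dx":0.03,"dy":-0.018}]'
python3 -m pendant '[{"rz":-7},{"rz":-7},{"rz":-7},{"rz":-7},{"rz":-7},{"rz":-7},{"rz":-7},{"rz":-7},{"rz":-7},{"rz":-7},{"rz":-4.4},{}]'
python3 - <<'E'
from h import *
d=grab('wrist','w1');s=manip.get_state();print(s['position'],s['qpos'])
E
```

```text
[ 0.15488806 -0.55343921  0.2307563 ] [-1.41897351e+00  2.76385414e-01  1.50563865e+00  1.15396560e-05
  1.36069746e+00 -1.20981047e-01]invalid input
invalid input
```

View pics/w1.png

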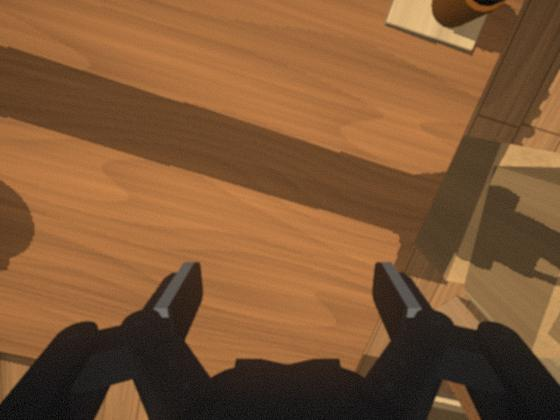

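The arm didn't move: both calls were refused as "invalid input". The picture only shows the bench edge from the start pose. The rows probably need all the keys, so I'll try that.

```bash
python3 -m pendant '[{"dx":0.035,"dy":-0.018,"dz":-0.01,"rx":0,"ry":0,"rz":0,"hand":0.085}]'; python3 -m pendant '[{"dx":0.035,"dy":-0.018,"dz":-0.01,"rx":0,"ry":0,"rz":0,"hand":0.085}]' 30; python3 -m pendant --help | head -20
```

```text
clock: 0.28
position: [0.18, -0.5302, 0.2389]
ee_rot: [-0.0, 0.991, 0.133, -0.002]
contact_force: [0.9, -0.7, 0.4]
width: 0.0851
gripper_force: 0.0
clock: 0.37
position: [0.212, -0.5003, 0.2502]
ee_rot: [-0.001, 0.991, 0.134, -0.0]
contact_force: [1.0, 0.2, 0.1]
width: 0.0853
gripper_force: 0.0invalid input: not JSON, or not a number
```

All keys are needed. Continuing.

```bash
python3 -m pendant '[{"dx":0.035,"dy":-0.018,"dz":-0.01,"rx":0,"ry":0,"rz":0,"hand":0.085},{"dx":0.035,"dy":-0.018,"dz":-0.01,"rx":0,"ry":0,"rz":0,"hand":0.085},{"dx":0.035,"dy":-0.018,"dz":-0.01,"rx":0,"ry":0,"rz":0,"hand":0.085},{"dx":0.035,"dy":-0.018,"dz":-0.01,"rx":0,"ry":0,"rz":0,"hand":0.085},{"dx":0.035,"dy":-0.018,"dz":-0.01,"rx":0,"ry":0,"rz":0,"hand":0.085},{"dx":0.035,"dy":-0.018,"dz":-0.01,"rx":0,"ry":0,"rz":0,"hand":0.085},{"dx":0.035,"dy":-0.018,"dz":-0.01,"rx":0,"ry":0,"rz":0,"hand":0.085},{"dx":0.035,"dy":-0.018,"dz":-0.01,"rx":0,"ry":0,"rz":0,"hand":0.085},{"dx":0.035,"dy":-0.018,"dz":0,"rx":0,"ry":0,"rz":0,"hand":0.085},{"dx":0.03,"dy":-0.018,"dz":0,"rx":0,"ry":0,"rz":0,"hand":0.085}]'
python3 -m pendant '[{"dx":0,"dy":0,"dz":0,"rx":0,"ry":0,"rz":-7,"hand":0.085},{"dx":0,"dy":0,"dz":0,"rx":0,"ry":0,"rz":-7,"hand":0.085},{"dx":0,"dy":0,"dz":0,"rx":0,"ry":0,"rz":-7,"hand":0.085},{"dx":0,"dy":0,"dz":0,"rx":0,"ry":0,"rz":-7,"hand":0.085},{"dx":0,"dy":0,"dz":0,"rx":0,"ry":0,"rz":-7,"hand":0.085},{"dx":0,"dy":0,"dz":0,"rx":0,"ry":0,"rz":-7,"hand":0.085},{"dx":0,"dy":0,"dz":0,"rx":0,"ry":0,"rz":-7,"hand":0.085},{"dx":0,"dy":0,"dz":0,"rx":0,"ry":0,"rz":-7,"hand":0.085},{"dx":0,"dy":0,"dz":0,"rx":0,"ry":0,"rz":-7,"hand":0.085},{"dx":0,"dy":0,"dz":0,"rx":0,"ry":0,"rz":-7,"hand":0.085},{"dx":0,"dy":0,"dz":0,"rx":0,"ry":0,"rz":-4.4,"hand":0.085},{"dx":0,"dy":0,"dz":0,"rx":0,"ry":0,"rz":0,"hand":0.085}]'
python3 - <<'E'
from h import *
d=grab('wrist','w1');s=manip.get_state();print(s['position'],s['qpos'],d['C'])
E
```

```text
clock: 1.2
position: [0.4983, -0.2322, 0.332]
ee_rot: [0.001, 0.991, 0.136, 0.001]
contact_force: [0.6, 0.1, -0.2]
width: 0.085
gripper_force: 0.0
clock: 2.2
position: [0.4962, -0.2339, 0.3311]
ee_rot: [-0.0, 0.707, 0.708, -0.0]
contact_force: [0.6, -0.5, -0.4]
width: 0.0851
gripper_force: 0.0
[ 0.4962828  -0.23387936  0.33109693] [-5.67182425e-01  1.96639720e-01  1.37028190e+00 -7.20946332e-05
  1.57503061e+00 -5.65991802e-01] [[ 9.99999474e-01 -9.81308615e-04  2.96958721e-04  4.95609463e-01]
 [ 8.33997688e-04  9.47048884e-01  3.21088330e-01 -1.51009739e-01]
 [-5.96321169e-04 -3.21087914e-01  9.47049205e-01  4.73325069e-01]
 [ 0.00000000e+00  0.00000000e+00  0.00000000e+00  1.00000000e+00]]
```

```bash
python3 -m pendant '[{"dx":0.034,"dy":0.006,"dz":0,"rx":0,"ry":0,"rz":0,"hand":0.085},{"dx":0.034,"dy":0.006,"dz":0,"rx":0,"ry":0,"rz":0,"hand":0.085},{"dx":0.034,"dy":0.006,"dz":0,"rx":0,"ry":0,"rz":0,"hand":0.085},{"dx":0.034,"dy":0.006,"dz":0,"rx":0,"ry":0,"rz":0,"hand":0.085},{"dx":0.034,"dy":0.006,"dz":0,"rx":0,"ry":0,"rz":0,"hand":0.085},{"dx":0.034,"dy":0.006,"dz":0,"rx":0,"ry":0,"rz":0,"hand":0.085},{"dx":0.034,"dy":0.006,"dz":0,"rx":0,"ry":0,"rz":0,"hand":0.085},{"dx":0.034,"dy":0.006,"dz":0,"rx":0,"ry":0,"rz":0,"hand":0.085},{"dx":0.034,"dy":0.006,"dz":0,"rx":0,"ry":0,"rz":0,"hand":0.085},{"dx":0.034,"dy":0.006,"dz":0,"rx":0,"ry":0,"rz":0,"hand":0.085},{"dx":0.03,"dy":0.006,"dz":0,"rx":0,"ry":0,"rz":0,"hand":0.085},{"dx":0,"dy":0,"dz":0,"rx":0,"ry":0,"rz":0,"hand":0.085}]' | sed -n 2p
python3 -c "
from h import *
grab('wrist','w2')"
python3 -m pendant '[{"dx":0.035,"dy":0,"dz":0,"rx":0,"ry":0,"rz":0,"hand":0.085},{"dx":0.035,"dy":0,"dz":0,"rx":0,"ry":0,"rz":0,"hand":0.085},{"dx":0,"dy":0,"dz":0,"rx":0,"ry":0,"rz":0,"hand":0.085}]' | sed -n 2p
python3 - <<'E'
from h import *
d=grab('wrist','w3')
a=load('w2')['frame'];b=d['frame'];c=load('w1')['frame']
cv2.imwrite('pics/w23.png',np.hstack([a[:,100:480],b[:,100:480]])[...,::-1])
E
```

```text
position: [0.5627, 0.1416, 0.3307]
position: [0.5618, 0.2103, 0.3309]
```

View pics/w23.png

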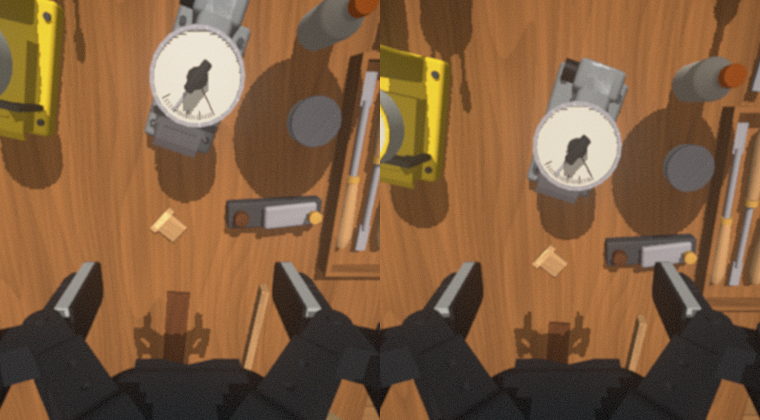

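View pics/w1.png

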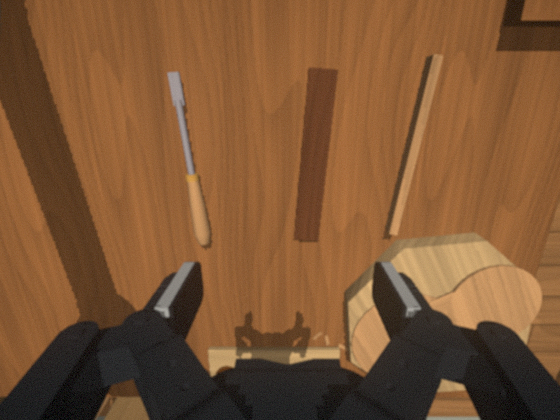

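w23: left half (w2) has the dial centre at (297,76) in full-image pixels and the gauge front below it. The right half (w3) has the dial at about (296,146). w1 shows the blank with its top end at (322,68), bottom end at (307,240) and both sides clear. Now the blank from its contour, the dial by ellipse fit, and one enlarged crop for the yaw.

Run:
```python
from h import *
d=load('w1');f=d['frame'].astype(int)
roi=np.zeros(f.shape[:2],np.uint8);sub=f[55:255,285:350]
g=sub.sum(2);print('lum',np.percentile(g,[5,30,50,70,95]))
t,m=cv2.threshold((sub.sum(2)/3).astype(np.uint8),0,255,cv2.THRESH_BINARY_INV|cv2.THRESH_OTSU)
cs,_=cv2.findContours(m,0,1);c=max(cs,key=cv2.contourArea)+np.array([[[285,55]]])
q=cv2.boxPoints(cv2.minAreaRect(c.astype(np.int32)));print(t,q)
P=np.array([onz(d,u,v,.009) for u,v in q]);print(P.round(4),P.mean(0))
# side/scene check of height later
E_=[]
for n in('w2','w3'):
    d=load(n);f=d['frame'].astype(int);mx=f.max(2);mn=f.min(2)
    m=((mn>165)&(mx-mn<70)).astype(np.uint8)
    m[300:]=0
    cs,_=cv2.findContours(m,0,1);c=max(cs,key=cv2.contourArea);e=cv2.fitEllipse(cv2.convexHull(c));print(n,e,cv2.contourArea(c))
    E_.append((d,*e[0]))
print('dial',tri(*E_),[onz(*x,.15) for x in E_])
a=load('w2')['frame'][0:170,220:370];b=load('w3')['frame'][50:220,220:370]
cv2.imwrite('pics/g23.png',np.hstack([cv2.resize(x,None,fx=2.6,fy=2.6,interpolation=2) for x in(a,b)])[...,::-1])
```

```text
lum [201. 225. 299. 317. 339.]
87.0 [[291.95248 241.28465]
 [307.54288  65.89271]
 [337.92502  68.59334]
 [322.33463 243.98529]]
[[ 0.5037 -0.3762  0.009 ]
 [ 0.5242 -0.1018  0.009 ]
 [ 0.5675 -0.1053  0.009 ]
 [ 0.556  -0.3812  0.009 ]] [ 0.53782991 -0.24113815  0.009     ]
w2 ((296.7269592285156, 75.00978088378906), (93.3683090209961, 102.30038452148438), 5.202934265136719) 7336.0
w3 ((296.7629089355469, 145.2696990966797), (86.29146575927734, 88.0179443359375), 17.532825469970703) 5718.5
dial (array([0.57112591, 0.25082144, 0.15329017]), [np.float64(1.1367736887471828e-05), np.float64(1.1367736887324949e-05)]) [array([0.57123312, 0.25109781, 0.15      ]), array([0.57121728, 0.25039193, 0.15      ])]
```

View pics/g23.png

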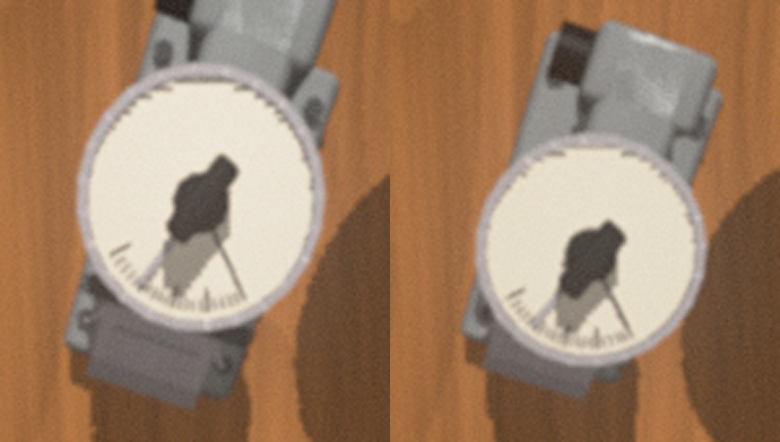

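Left: lip front edge runs (88,372)–(190,408), pixel values in the crop. Right: base left edge runs (465,335)–(553,32). The knob bar lies from (180,232) to (228,165) in the left crop. Working out the gauge yaw.

Run:
```python
from h import *
a,b=load('w2'),load('w3')
A=lambda x,y:(220+x/2.6,y/2.6); B=lambda x,y:(220+(x-390)/2.6,50+y/2.6)
def yaw(p,q): d=q-p; return np.degrees(np.arctan2(d[1],d[0])),np.linalg.norm(d[:2])
p,q=onz(a,*A(88,372),.05),onz(a,*A(190,408),.05);print('lip',p,q,yaw(p,q))
p,q=onz(b,*B(465,335),.03),onz(b,*B(553,32),.03);print('baseL',p,q,yaw(p,q))
p,q=onz(b,*B(720,95),.03),onz(b,*B(682,225),.03);print('baseR',p,q,yaw(q,p))
p,q=onz(a,*A(80,330),.03),onz(a,*A(158,20),.03);print('baseLa',p,q,yaw(p,q))
c=np.array([.5711,.2507])
for y in(72,74,76,78):
    t=np.radians(y);x=np.array([np.cos(t),np.sin(t)]);n=np.array([-x[1],x[0]]);o=c-.015*x
    print(y,[np.round(np.array(proj(d,[*(o+px*x+py*n),pz]))-s,1) for d,px,py,pz,s in((a,-.075,.03,.055,A(88,372)),(a,-.075,-.03,.055,A(190,408)),(b,-.07,.05,.03,B(465,335)),(b,.105,.05,.03,B(553,32)))])
for n,d in(('w2',a),('w3',b)):
    f=d['frame'].astype(int);m=((f.max(2)<85)).astype(np.uint8);u,v=map(int,proj(d,[*c,.165]));k=np.zeros_like(m);k[v-30:v+30,u-30:u+30]=1;m&=k
    cs,_=cv2.findContours(m,0,1);cc=max(cs,key=cv2.contourArea);r=cv2.boxPoints(cv2.minAreaRect(cc))
    P=np.array([onz(d,*x,.175) for x in r]);print(n,P.mean(0).round(4),[yaw(P[i],P[(i+1)%4]) for i in range(4)])
```

```text
lip [0.51535382 0.17161047 0.05      ] [0.57038403 0.15238372 0.05      ] (np.float64(-19.25866491712346), np.float64(0.05829229246702738))
baseL [0.50263858 0.1840179  0.03      ] [0.55464077 0.3455625  0.03      ] (np.float64(72.15631556522571), np.float64(0.1697082307910937))
baseR [0.64335156 0.31521611 0.03      ] [0.62651783 0.24739436 0.03      ] (np.float64(76.060572496854), np.float64(0.06987964853566188))
baseLa [0.50947091 0.19209049 0.03      ] [0.55321811 0.34064435 0.03      ] (np.float64(73.59097760623287), np.float64(0.15486144171125354))
72 [array([-0.9, -1.6]), array([ 1.1, -1.9]), array([-3.6, -0.8]), array([-2.5, -5.1])]
74 [array([ 1.1, -0.2]), array([ 3.5, -1.9]), array([-2. ,  0.8]), array([-5.1, -4.4])]
76 [array([3.2, 1.2]), array([ 5.8, -2. ]), array([-0.3,  2.4]), array([-7.7, -3.7])]
78 [array([5.2, 2.4]), array([ 8.2, -2.3]), array([1.4, 3.9]), array([-10.2,  -2.9])]
w2 [0.5712 0.2477 0.175 ] [(np.float64(75.07352995461328), np.float64(0.028248689567848404)), (np.float64(-12.576198363504393), np.float64(0.016455912329957818)), (np.float64(-103.85714075658856), np.float64(0.028356207403705057)), (np.float64(167.00474964489447), np.float64(0.01698090487947554))]
w3 [0.5702 0.2493 0.175 ] [(np.float64(71.58209751474881), np.float64(0.029804685198904213)), (np.float64(-17.890774398523494), np.float64(0.016732423440897662)), (np.float64(-107.42608230732992), np.float64(0.02997631900301654)), (np.float64(161.53824034565042), np.float64(0.017250600350064926))]
```

Gauge yaw is about 72°. The knob bar and grey max pointer stand near 55°, so v ≈ 1.1. I'll turn the tool to 55° and go down over the knob.

```bash
python3 -m pendant '[{"dx":0.02,"dy":0.005,"dz":0,"rx":0,"ry":0,"rz":0,"hand":0.085},{"dx":0.02,"dy":0.0045,"dz":0,"rx":0,"ry":0,"rz":0,"hand":0.085},{"dx":0,"dy":0,"dz":0.014,"rx":0,"ry":0,"rz":7,"hand":0.085},{"dx":0,"dy":0,"dz":0.02,"rx":0,"ry":0,"rz":7,"hand":0.085},{"dx":0,"dy":0,"dz":0.02,"rx":0,"ry":0,"rz":7,"hand":0.085},{"dx":0,"dy":0,"dz":0.02,"rx":0,"ry":0,"rz":7,"hand":0.085},{"dx":0,"dy":0,"dz":0.02,"rx":0,"ry":0,"rz":7,"hand":0.06},{"dx":0,"dy":0,"dz":0.02,"rx":0,"ry":0,"rz":0,"hand":0.05},{"dx":0,"dy":0,"dz":0.02,"rx":0,"ry":0,"rz":0,"hand":0.05},{"dx":0,"dy":0,"dz":0.02,"rx":0,"ry":0,"rz":0,"hand":0.05},{"dx":0,"dy":0,"dz":0.015,"rx":0,"ry":0,"rz":0,"hand":0.05},{"dx":0,"dy":0,"dz":0.003,"rx":0,"ry":0,"rz":0,"hand":0.05}]' 20
python3 -c "
from h import *
grab('wrist','w4')
d=load('w4');s=grab('side','s4')
cv2.imwrite('pics/v4.png',np.hstack([d['frame'][60:,80:480],cv2.resize(s['frame'][120:270,200:360],(384,360))])[...,::-1])" && true
```

```text
clock: 4.6
position: [0.5699, 0.2433, 0.1562]
ee_rot: [0.0, 0.887, 0.461, -0.003]
contact_force: [0.1, -0.8, -0.5]
width: 0.0502
gripper_force: 0.0
```

View pics/v4.png

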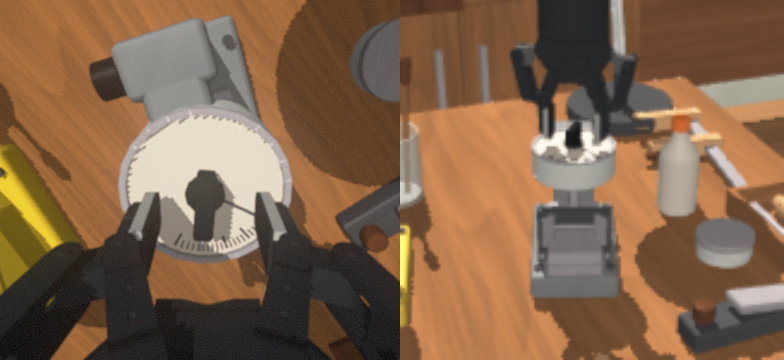

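Left: the bar runs (208,172)–(203,240), in line with the fingers, whose middle is at column 207. The knob hub sits slightly ahead of the fingers. Shifting about 6.5 mm forward and closing.

```bash
python3 -m pendant '[{"dx":0.0065,"dy":-0.0025,"dz":0,"rx":0,"ry":0,"rz":0,"hand":0.05},{"dx":0,"dy":0,"dz":0,"rx":0,"ry":0,"rz":0,"hand":0.0},{"dx":0,"dy":0,"dz":0,"rx":0,"ry":0,"rz":0,"hand":0.0},{"dx":0,"dy":0,"dz":0,"rx":0,"ry":0,"rz":0,"hand":0.0},{"dx":0,"dy":0,"dz":0,"rx":0,"ry":0,"rz":0,"hand":0.0},{"dx":0,"dy":0,"dz":0,"rx":0,"ry":0,"rz":0,"hand":0.0},{"dx":0,"dy":0,"dz":0,"rx":0,"ry":0,"rz":0,"hand":0.0},{"dx":0,"dy":0,"dz":0,"rx":0,"ry":0,"rz":0,"hand":0.0}]' 25
python3 -c "
from h import *
s=manip.get_state();print(s['position'],s['contact_force'],s['moment'],s['width'])"
```

```text
clock: 5.37
position: [0.5748, 0.2528, 0.1604]
ee_rot: [0.001, 0.887, 0.462, 0.002]
contact_force: [3.9, -0.7, 3.7]
width: 0.0092
gripper_force: 29.2
[0.57481162 0.2528088  0.16037368] [ 3.87530644 -0.68500739  3.66766304] [-0.19026324 -0.54517528  0.02467761] 0.009173505071944948
```

```bash
python3 -m pendant '[{"dx":0,"dy":0,"dz":0,"rx":0,"ry":0,"rz":-6,"hand":0.0},{"dx":0,"dy":0,"dz":0,"rx":0,"ry":0,"rz":-6,"hand":0.0},{"dx":0,"dy":0,"dz":0,"rx":0,"ry":0,"rz":-6,"hand":0.0},{"dx":0,"dy":0,"dz":0,"rx":0,"ry":0,"rz":-6,"hand":0.0},{"dx":0,"dy":0,"dz":0,"rx":0,"ry":0,"rz":-6,"hand":0.0},{"dx":0,"dy":0,"dz":0,"rx":0,"ry":0,"rz":-6,"hand":0.0},{"dx":0,"dy":0,"dz":0,"rx":0,"ry":0,"rz":-6,"hand":0.0},{"dx":0,"dy":0,"dz":0,"rx":0,"ry":0,"rz":-6,"hand":0.0},{"dx":0,"dy":0,"dz":0,"rx":0,"ry":0,"rz":-4,"hand":0.0},{"dx":0,"dy":0,"dz":0,"rx":0,"ry":0,"rz":0,"hand":0.0}]'
M='from h import *
s=manip.get_state();r=rot(s["ee_rot"])[:,0];print(s["position"],s["contact_force"],s["moment"].round(3),s["width"],s["gripper_force"],np.degrees(np.arctan2(r[1],r[0])))'
python3 -c "$M"
python3 -m pendant '[{"dx":0,"dy":0,"dz":0,"rx":0,"ry":0,"rz":-4,"hand":0.0},{"dx":0,"dy":0,"dz":0,"rx":0,"ry":0,"rz":-4,"hand":0.0},{"dx":0,"dy":0,"dz":0,"rx":0,"ry":0,"rz":0,"hand":0.0}]' >/dev/null; python3 -c "$M"
python3 -m pendant '[{"dx":0,"dy":0,"dz":0,"rx":0,"ry":0,"rz":-2,"hand":0.0},{"dx":0,"dy":0,"dz":0,"rx":0,"ry":0,"rz":-2,"hand":0.0},{"dx":0,"dy":0,"dz":0,"rx":0,"ry":0,"rz":0,"hand":0.0}]' >/dev/null; python3 -c "$M"
```

```text
clock: 6.2
position: [0.5701, 0.2535, 0.1603]
ee_rot: [-0.003, 0.594, 0.805, -0.001]
contact_force: [-5.7, -0.7, 9.7]
width: 0.0091
gripper_force: 29.9
[0.57010754 0.25350467 0.16030949] [-5.65269973 -0.65486375  9.73612991] [-0.003  0.858 -0.013] 0.009113066756936744 29.945209622383118 107.1612672138239
[0.56942368 0.25323017 0.16032057] [-6.362603   -0.18962958 10.81228705] [-0.029  1.052 -0.04 ] 0.008805985969362272 30.065366327762604 115.16262804178757
[0.56913573 0.25331816 0.16030507] [-6.68903337 -0.32271236 11.8179448 ] [-0.064  1.137 -0.426] 0.009260665825928186 32.935736775398254 119.01347494667118
```

Moment rose to −0.43 N m at 119°, so the knob is at its zero stop. That implies gauge yaw ≈ 72°, which agrees with the image estimate. Hold, release and rise.

```bash
python3 -m pendant '[{"dx":0,"dy":0,"dz":0,"rx":0,"ry":0,"rz":-1,"hand":0.0},{"dx":0,"dy":0,"dz":0,"rx":0,"ry":0,"rz":0,"hand":0.0},{"dx":0,"dy":0,"dz":0,"rx":0,"ry":0,"rz":0,"hand":0.0},{"dx":0,"dy":0,"dz":0,"rx":0,"ry":0,"rz":0,"hand":0.05},{"dx":0,"dy":0,"dz":0,"rx":0,"ry":0,"rz":0,"hand":0.06},{"dx":0,"dy":0,"dz":0,"rx":0,"ry":0,"rz":0,"hand":0.06},{"dx":0,"dy":0,"dz":0,"rx":0,"ry":0,"rz":0,"hand":0.06},{"dx":0,"dy":0,"dz":-0.02,"rx":0,"ry":0,"rz":0,"hand":0.06},{"dx":0,"dy":0,"dz":-0.03,"rx":0,"ry":0,"rz":0,"hand":0.06},{"dx":0,"dy":0,"dz":-0.03,"rx":0,"ry":0,"rz":0,"hand":0.06},{"dx":0,"dy":0,"dz":-0.03,"rx":0,"ry":0,"rz":0,"hand":0.06},{"dx":-0.04,"dy":0,"dz":-0.03,"rx":0,"ry":0,"rz":0,"hand":0.06}]'
python3 -m pendant '[{"dx":-0.04,"dy":0,"dz":-0.02,"rx":0,"ry":0,"rz":6.5,"hand":0.085},{"dx":-0.03,"dy":0,"dz":0,"rx":0,"ry":0,"rz":6.5,"hand":0.085},{"dx":0,"dy":0,"dz":0,"rx":0,"ry":0,"rz":6.5,"hand":0.085},{"dx":0,"dy":0,"dz":0,"rx":0,"ry":0,"rz":6.5,"hand":0.085},{"dx":0,"dy":0,"dz":0,"rx":0,"ry":0,"rz":6.5,"hand":0.085},{"dx":0,"dy":0,"dz":0,"rx":0,"ry":0,"rz":6.5,"hand":0.085},{"dx":0,"dy":0,"dz":0,"rx":0,"ry":0,"rz":6.5,"hand":0.085},{"dx":0,"dy":0,"dz":0,"rx":0,"ry":0,"rz":1.5,"hand":0.085},{"dx":0,"dy":0,"dz":0,"rx":0,"ry":0,"rz":0,"hand":0.085}]'
python3 - <<'E'
from h import *
d=grab('wrist','w5')
c=[.5711,.2507,.152];u,v=map(int,proj(d,c));print(u,v)
u0=max(u-75,0);v0=max(v-60,0);f=d['frame'][v0:v0+170,u0:u0+150];print(u0,v0)
cv2.imwrite('pics/g5.png',cv2.resize(f,None,fx=3.4,fy=3.4,interpolation=2)[...,::-1])
E
```

```text
clock: 7.7
position: [0.5878, 0.2285, 0.2964]
ee_rot: [-0.002, 0.497, 0.868, 0.002]
contact_force: [1.3, -0.4, -0.1]
width: 0.0599
gripper_force: 0.0
clock: 8.45
position: [0.6205, 0.1642, 0.3123]
ee_rot: [-0.0, 0.804, 0.595, -0.001]
contact_force: [0.2, -0.1, -0.1]
width: 0.0851
gripper_force: 0.0
213 117
138 57
```

View pics/g5.png

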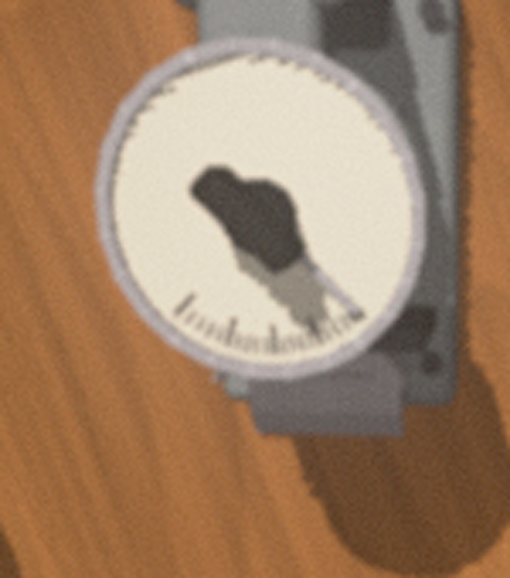

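The max pointer now lies on the zero mark at (355,315), together with the measuring pointer. The lip front edge runs (262,434)–(405,435) and the base right edge (458,400)–(460,80), both along the image axes. Refining the gauge pose.

Run:
```python
from h import *
d=load('w5');A=lambda x,y:(138+x/3.4,57+y/3.4)
def yaw(p,q): e=q-p; return np.degrees(np.arctan2(e[1],e[0])),np.linalg.norm(e[:2])
for z in(.045,.055,.06):
    p,q=onz(d,*A(262,434),z),onz(d,*A(405,435),z);print(z,p[:2],q[:2],yaw(p,q),((p+q)/2)[:2])
p,q=onz(d,*A(458,400),.03),onz(d,*A(460,80),.03);print(p,q,yaw(p,q))
print('dial c',onz(d,*A(262,208),.151))
f=d['frame'].astype(int);m=((f.min(2)>165)&(f.max(2)-f.min(2)<70)).astype(np.uint8);m[300:]=0
cs,_=cv2.findContours(m,0,1);e=cv2.fitEllipse(cv2.convexHull(max(cs,key=cv2.contourArea)));c=onz(d,*e[0],.151);print(e[0],c)
for y in(72,73,74):
    t=np.radians(y);x=np.array([np.cos(t),np.sin(t)]);n=np.array([-x[1],x[0]])
    for cc in(c[:2],np.array([.5711,.2507])):
        o=cc-.015*x;print(y,o.round(4),'window',(o-.03*x).round(4),'lateral of lip mid',[round(float((onz(d,*A(333.5,434),z)[:2]-o)@n)*1e3,1) for z in(.05,.06)],'baseR',[round(float((w[:2]-o)@n)*1e3,1) for w in(p,q)])
# blank edges: ends from row-wise edges
d=load('w1');g=cv2.GaussianBlur(d['frame'],(3,3),0).mean(2)
L=[];Rr=[]
for v in range(85,225,4):
    c0=int(round(322.7-(v-67)*15.6/175.4)); r=g[v,c0-28:c0+28]; k=np.diff(r)
    L.append((c0-28+np.argmin(k[:28])+.5+.0,v));Rr.append((c0-28+28+np.argmax(k[28:])+.5,v))
def fit(S):
    P=np.array([onz(d,u,v,.009)[:2] for u,v in S]);vx,vy,x0,y0=cv2.fitLine(P.astype(np.float32),cv2.DIST_HUBER,0,.001,.001).ravel();
    if vy<0:vx,vy=-vx,-vy
    return np.degrees(np.arctan2(vy,vx)),x0+vx/vy*(-.24-y0)
print('blank L,R yaw and x at y=-.24',fit(L),fit(Rr))
```

```text
0.045 [0.51386682 0.16786691] [0.5706847  0.15001349] (np.float64(-17.443854135341518), np.float64(0.05955682702106947)) [0.54227576 0.1589402 ]
0.055 [0.517051   0.16971297] [0.57248128 0.15229557] (np.float64(-17.443854135341542), np.float64(0.058102336360537354)) [0.54476614 0.16100427]
0.06 [0.51864309 0.170636  ] [0.57337957 0.15343661] (np.float64(-17.443854135341482), np.float64(0.05737509103027139)) [0.54601133 0.16203631]
[0.5946351  0.15458859 0.03      ] [0.6343537  0.27478526 0.03      ] (np.float64(71.71403227500691), np.float64(0.12658912444787296))
dial c [0.57228397 0.25010487 0.151     ]
(214.27618408203125, 117.68431091308594) [0.57172285 0.2507608  0.151     ]
72 [0.5671 0.2365] window [0.5578 0.208 ] lateral of lip mid [-1.2, -3.0] baseR [-51.5, -52.1]
72 [0.5665 0.2364] window [0.5572 0.2079] lateral of lip mid [-1.8, -3.5] baseR [-52.1, -52.7]
73 [0.5673 0.2364] window [0.5586 0.2077] lateral of lip mid [0.4, -1.4] baseR [-50.0, -52.9]
73 [0.5667 0.2364] window [0.5579 0.2077] lateral of lip mid [-0.2, -1.9] baseR [-50.6, -53.4]
74 [0.5676 0.2363] window [0.5593 0.2075] lateral of lip mid [2.1, 0.2] baseR [-48.5, -53.6]
74 [0.567  0.2363] window [0.5587 0.2074] lateral of lip mid [1.5, -0.3] baseR [-49.1, -54.2]
blank L,R yaw and x at y=-.24 (np.float32(85.72885), np.float32(0.5150255)) (np.float32(85.83927), np.float32(0.55733514))
```

```bash
python3 -m pendant '[{"dx":0,"dy":0,"dz":0,"rx":0,"ry":0,"rz":-6.4,"hand":0.085},{"dx":0,"dy":0,"dz":0,"rx":0,"ry":0,"rz":-6.4,"hand":0.085},{"dx":-0.04,"dy":-0.005,"dz":0,"rx":0,"ry":0,"rz":0,"hand":0.085},{"dx":-0.04,"dy":-0.005,"dz":0,"rx":0,"ry":0,"rz":0,"hand":0.085},{"dx":-0.04,"dy":-0.005,"dz":0,"rx":0,"ry":0,"rz":0,"hand":0.085},{"dx":-0.04,"dy":-0.005,"dz":0,"rx":0,"ry":0,"rz":0,"hand":0.085},{"dx":-0.04,"dy":-0.005,"dz":0,"rx":0,"ry":0,"rz":0,"hand":0.085},{"dx":-0.04,"dy":-0.005,"dz":0,"rx":0,"ry":0,"rz":0,"hand":0.085},{"dx":-0.04,"dy":-0.005,"dz":0,"rx":0,"ry":0,"rz":0,"hand":0.085},{"dx":-0.04,"dy":-0.005,"dz":0,"rx":0,"ry":0,"rz":0,"hand":0.085},{"dx":-0.04,"dy":-0.005,"dz":0,"rx":0,"ry":0,"rz":0,"hand":0.085},{"dx":-0.04,"dy":-0.005,"dz":0,"rx":0,"ry":0,"rz":0,"hand":0.085}]'
python3 -m pendant '[{"dx":-0.03,"dy":-0.005,"dz":0.02,"rx":0,"ry":0,"rz":0,"hand":0.085},{"dx":-0.03,"dy":0,"dz":0.03,"rx":0,"ry":0,"rz":0,"hand":0.085},{"dx":0,"dy":0,"dz":0.03,"rx":0,"ry":0,"rz":0,"hand":0.085},{"dx":0,"dy":0,"dz":0.03,"rx":0,"ry":0,"rz":0,"hand":0.085},{"dx":0,"dy":0,"dz":0.03,"rx":0,"ry":0,"rz":0,"hand":0.085},{"dx":0,"dy":0,"dz":0.03,"rx":0,"ry":0,"rz":0,"hand":0.085},{"dx":0,"dy":0,"dz":0.03,"rx":0,"ry":0,"rz":0,"hand":0.085},{"dx":0,"dy":0,"dz":0,"rx":0,"ry":0,"rz":0,"hand":0.085}]' >/dev/null
python3 - <<'E'
from h import *
d=grab('wrist','w6');s=manip.get_state();p=s['position'];r=rot(s['ee_rot']);print(p,np.degrees(np.arctan2(r[1,0],r[0,0])))
t=np.array([.5323,-.291,p[2]])-p;print('tool shift',r.T@t)
g=cv2.GaussianBlur(d['frame'],(3,3),0).mean(2);L=[];Rr=[]
def edges(v):
    c=int(proj(d,[.5362+(( -.241+0)+0)*0,-.2,.009])[0]); k=np.diff(g[v]);a=np.argmin(k[c-110:c]);b=np.argmax(k[c:c+110]);return c-110+a+.5,c+b+.5
for v in(40,80,120,160,200):
    a,b=edges(v);P,Q=onz(d,a,v,.009),onz(d,b,v,.009);print(v,P[:2].round(4),Q[:2].round(4),((P+Q)/2)[:2].round(4),round(np.linalg.norm(P-Q),4))
E
```

```text
clock: 9.5
position: [0.5409, -0.2328, 0.3129]
ee_rot: [-0.0, 0.732, 0.681, 0.0]
contact_force: [0.0, -0.8, 0.3]
width: 0.0849
gripper_force: 0.0
[ 0.53012052 -0.28853703  0.11033058] 85.86214810550159
tool shift [-2.29926235e-03  2.35139317e-03 -2.56598261e-05]
40 [ 0.5218 -0.1607] [ 0.5633 -0.1638] [ 0.5426 -0.1622] 0.0417
80 [ 0.5193 -0.1872] [ 0.561  -0.1903] [ 0.5401 -0.1887] 0.0418
120 [ 0.5174 -0.216 ] [ 0.5592 -0.219 ] [ 0.5383 -0.2175] 0.042
160 [ 0.5153 -0.2472] [ 0.5565 -0.2501] [ 0.5359 -0.2486] 0.0413
200 [ 0.513  -0.2811] [ 0.5552 -0.284 ] [ 0.5341 -0.2826] 0.0423
```

Width comes out 42 mm at 9 mm height from both camera heights, so the blank's height is confirmed. Descending and gripping.

```bash
python3 -m pendant '[{"dx":-0.0023,"dy":0.0035,"dz":0.02,"rx":0,"ry":0,"rz":0,"hand":0.07},{"dx":0,"dy":0,"dz":0.025,"rx":0,"ry":0,"rz":0,"hand":0.07},{"dx":0,"dy":0,"dz":0.025,"rx":0,"ry":0,"rz":0,"hand":0.07},{"dx":0,"dy":0,"dz":0.02,"rx":0,"ry":0,"rz":0,"hand":0.07},{"dx":0,"dy":0,"dz":0.01,"rx":0,"ry":0,"rz":0,"hand":0.065},{"dx":0,"dy":0,"dz":0.007,"rx":0,"ry":0,"rz":0,"hand":0.06},{"dx":0,"dy":0,"dz":0,"rx":0,"ry":0,"rz":0,"hand":0.055},{"dx":0,"dy":0,"dz":0,"rx":0,"ry":0,"rz":0,"hand":0.055}]'
python3 -m pendant '[{"dx":0,"dy":0,"dz":0,"rx":0,"ry":0,"rz":0,"hand":0.03},{"dx":0,"dy":0,"dz":0,"rx":0,"ry":0,"rz":0,"hand":0.03},{"dx":0,"dy":0,"dz":0,"rx":0,"ry":0,"rz":0,"hand":0.03},{"dx":0,"dy":0,"dz":0,"rx":0,"ry":0,"rz":0,"hand":0.03}]' 60
```

```text
clock: 10.88
position: [0.5367, -0.2933, 0.0078]
ee_rot: [0.001, 0.732, 0.681, 0.0]
contact_force: [0.5, -0.1, 0.3]
width: 0.0545
gripper_force: 0.0
clock: 11.22
position: [0.5359, -0.2933, 0.0086]
ee_rot: [0.001, 0.732, 0.681, -0.0]
contact_force: [-2.3, -0.5, 5.3]
width: 0.0299
gripper_force: 3.1
```

The fingers closed just above the blank (TCP at 8.6 mm). Reopening, lowering and closing again.

```bash
python3 -m pendant '[{"dx":0,"dy":0,"dz":-0.002,"rx":0,"ry":0,"rz":0,"hand":0.055},{"dx":0,"dy":-0.002,"dz":0,"rx":0,"ry":0,"rz":0,"hand":0.06},{"dx":0,"dy":0,"dz":0,"rx":0,"ry":0,"rz":0,"hand":0.06},{"dx":0,"dy":0,"dz":0.005,"rx":0,"ry":0,"rz":0,"hand":0.06},{"dx":0,"dy":0,"dz":0.004,"rx":0,"ry":0,"rz":0,"hand":0.06},{"dx":0,"dy":0,"dz":0,"rx":0,"ry":0,"rz":0,"hand":0.055}]'
python3 -m pendant '[{"dx":0,"dy":0,"dz":0,"rx":0,"ry":0,"rz":0,"hand":0.03},{"dx":0,"dy":0,"dz":0,"rx":0,"ry":0,"rz":0,"hand":0.03},{"dx":0,"dy":0,"dz":0,"rx":0,"ry":0,"rz":0,"hand":0.03},{"dx":0,"dy":0,"dz":0,"rx":0,"ry":0,"rz":0,"hand":0.03}]' 60
```

```text
clock: 11.72
position: [0.5329, -0.2919, -0.0018]
ee_rot: [-0.001, 0.732, 0.681, -0.0]
contact_force: [0.1, 0.2, -0.2]
width: 0.0552
gripper_force: 0.0
clock: 12.05
position: [0.5337, -0.2924, -0.0007]
ee_rot: [-0.0, 0.732, 0.681, -0.0]
contact_force: [0.3, 0.7, -1.0]
width: 0.0399
gripper_force: 60.5
```

Gripped: width 40 mm, 60 N. Lift, turn to 72.5°, and go to the place in front of the gauge.

```bash
python3 -m pendant '[{"dx":0,"dy":0,"dz":-0.01,"rx":0,"ry":0,"rz":0,"hand":0.03},{"dx":0,"dy":0,"dz":-0.02,"rx":0,"ry":0,"rz":0,"hand":0.03},{"dx":0,"dy":0,"dz":-0.03,"rx":0,"ry":0,"rz":0,"hand":0.03},{"dx":0,"dy":0,"dz":-0.03,"rx":0,"ry":0,"rz":0,"hand":0.03},{"dx":0,"dy":0,"dz":-0.01,"rx":0,"ry":0,"rz":4.4,"hand":0.03},{"dx":0,"dy":0,"dz":0,"rx":0,"ry":0,"rz":4.5,"hand":0.03},{"dx":0,"dy":0,"dz":0,"rx":0,"ry":0,"rz":4.4,"hand":0.03},{"dx":0,"dy":0,"dz":0,"rx":0,"ry":0,"rz":0,"hand":0.03}]'
python3 -m pendant '[{"dx":0.015,"dy":-0.012,"dz":0,"rx":0,"ry":0,"rz":0,"hand":0.03},{"dx":0.02,"dy":-0.012,"dz":0,"rx":0,"ry":0,"rz":0,"hand":0.03},{"dx":0.025,"dy":-0.014,"dz":0,"rx":0,"ry":0,"rz":0,"hand":0.03},{"dx":0.025,"dy":-0.014,"dz":0,"rx":0,"ry":0,"rz":0,"hand":0.03},{"dx":0.025,"dy":-0.014,"dz":0,"rx":0,"ry":0,"rz":0,"hand":0.03},{"dx":0.025,"dy":-0.014,"dz":0,"rx":0,"ry":0,"rz":0,"hand":0.03},{"dx":0.025,"dy":-0.014,"dz":0,"rx":0,"ry":0,"rz":0,"hand":0.03},{"dx":0.025,"dy":-0.012,"dz":0,"rx":0,"ry":0,"rz":0,"hand":0.03},{"dx":0.02,"dy":-0.01,"dz":0,"rx":0,"ry":0,"rz":0,"hand":0.03},{"dx":0.01,"dy":-0.005,"dz":0,"rx":0,"ry":0,"rz":0,"hand":0.03},{"dx":0,"dy":0,"dz":0,"rx":0,"ry":0,"rz":0,"hand":0.03},{"dx":0,"dy":0,"dz":0,"rx":0,"ry":0,"rz":0,"hand":0.03}]'
python3 - <<'E'
from h import *
w=grab('wrist','w7');sd=grab('side','s7')
s=manip.get_state();p=s['position'];r=rot(s['ee_rot']);print(p,r[:,0],np.degrees(np.arctan2(r[1,0],r[0,0])),s['width'])
u,v=map(int,proj(sd,[.54,.14,.09]));print(u,v)
a=w['frame'][:300,130:430];b=sd['frame'][max(v-75,0):v+75,u-100:u+100]
cv2.imwrite('pics/v7.png',np.hstack([cv2.resize(a,(360,360)),cv2.resize(b,(430,360),interpolation=2)])[...,::-1])
E
```

```text
clock: 12.72
position: [0.5338, -0.2925, 0.1006]
ee_rot: [0.001, 0.807, 0.591, 0.0]
contact_force: [-0.3, 0.4, -1.4]
width: 0.0403
gripper_force: 60.8
clock: 13.72
position: [0.4832, -0.0513, 0.0997]
ee_rot: [0.001, 0.806, 0.592, -0.0]
contact_force: [-0.9, 0.3, -1.7]
width: 0.0402
gripper_force: 60.8
[ 0.48359073 -0.05222988  0.09964001] [ 3.00149141e-01  9.53891996e-01 -7.43864278e-04] 72.53343389515952 0.04006274060977925
273 221
```

View pics/v7.png

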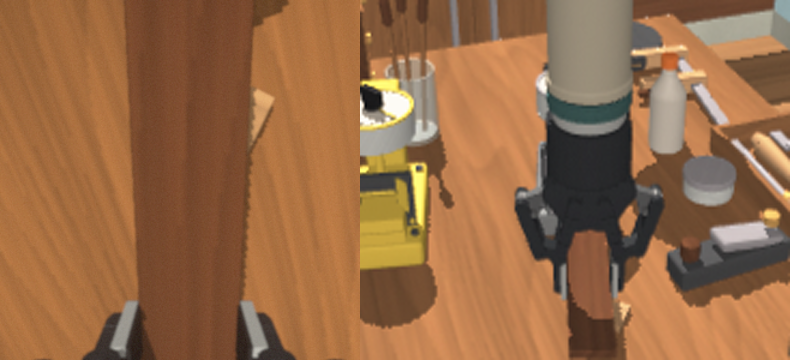

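The picture shows the blank held squarely between the fingers, running straight up the image and clear of the gauge. My ten views are used up, so I measure from here: pitch, yaw and offset of the blank in the hand, from its edges.

```bash
cat >> h.py <<'E'
def inhand(tag):
    d=load(tag);g=cv2.GaussianBlur(d['frame'],(3,3),0).astype(float);M=np.array(d['mount']);out=[]
    red=g[...,1]-.45*g[...,0]  # wood is lighter than the blank
    G=g.sum(2)
    for v in range(10,230,10):
        k=np.diff(G[v]);a=210+np.argmin(k[210:270])+.5;b=300+np.argmax(k[300:360])+.5
        out.append((v,a,b))
    o=np.array(out);fl=lambda c:np.polyfit(o[:,0],o[:,c],1)
    for c in(1,2):
        for _ in range(4):
            p=np.polyfit(o[:,0],o[:,c],1);o=o[np.abs(np.polyval(p,o[:,0])-o[:,c])<2.5]
    pa,pb=fl(1),fl(2);res=[]
    for v in(20,70,120,170,220):
        a,b=np.polyval(pa,v),np.polyval(pb,v);Z=d['fx']*.042/(b-a)
        q=np.array([((a+b)/2-d['cx'])/d['fx']*Z,-(v-d['cy'])/d['fy']*Z,-Z,1]);res.append((M@q)[:3])
    res=np.array(res);print(len(o),(res*1e3).round(1).tolist());px=np.polyfit(res[:,0],res[:,2],1);py=np.polyfit(res[:,0],res[:,1],1)
    print('pitch deg (z+ = nose down)',np.degrees(px[0]),'yaw',np.degrees(py[0]),'z0,y0 mm',px[1]*1e3,py[1]*1e3)
E
python3 - <<'E'
from h import *
inhand('w7'); d=load('w7')
T=np.array(d['mount']);T_=d['C']@np.linalg.inv(T)
# front-end row: where should it be
print([proj(d,(T_@np.array([x,y,-.008,1]))[:3]) for x,y in((.1865,-.021),(.1865,.021),(.05,-.021),(.05,.021))])
E
```

```text
15 [[112.0, 0.2, -13.6], [94.8, 0.2, -13.5], [75.8, 0.1, -13.4], [54.6, 0.1, -13.2], [30.9, 0.1, -13.1]]
pitch deg (z+ = nose down) -0.37697976247930975 yaw 0.03330360323712387 z0,y0 mm -12.861746704520074 0.10028352692798939
[(np.float64(221.9928817588513), np.float64(-246.98401518147915)), (np.float64(355.87948267215734), np.float64(-247.11144788656594)), (np.float64(243.00952443235946), np.float64(177.4221987032269)), (np.float64(334.23219111329115), np.float64(177.34289303025514))]
```

Blank is straight and level in the hand (yaw 0.03°, pitch −0.4°). I'll bring the front end over the table edge and lower it to feel the table.

```bash
python3 -m pendant '[{"dx":0.02,"dy":-0.004,"dz":0,"rx":0,"ry":0,"rz":0,"hand":0.03},{"dx":0.02,"dy":-0.003,"dz":0,"rx":0,"ry":0,"rz":0,"hand":0.03},{"dx":0.015,"dy":0,"dz":0.01,"rx":0,"ry":0,"rz":0,"hand":0.03},{"dx":0.002,"dy":0,"dz":0.015,"rx":0,"ry":0,"rz":0,"hand":0.03},{"dx":0,"dy":0,"dz":0.008,"rx":0,"ry":0,"rz":0,"hand":0.03},{"dx":0,"dy":0,"dz":0,"rx":0,"ry":0,"rz":0,"hand":0.03},{"dx":0,"dy":0,"dz":0,"rx":0,"ry":0,"rz":0,"hand":0.03}]'
cat > st.py <<'E'
from h import *
s=manip.get_state();p=s['position'];r=rot(s['ee_rot']);X=np.array([.3007,.9537]);N=np.array([-.9537,.3007]);w=p[:2]-[.5585,.2078]
print('t %.2f tcp along %.1f lat %.1f z %.1f mm | yaw %.2f pitch %.2f | F along %.1f lat %.1f z %.1f | M lat %.2f z %.2f | w %.4f g %.0f'%(s['clock'],w@X*1e3,w@N*1e3,p[2]*1e3,np.degrees(np.arctan2(r[1,0],r[0,0])),np.degrees(r[2,0]),s['contact_force'][:2]@X,s['contact_force'][:2]@N,s['contact_force'][2],s['moment'][:2]@N,s['moment'][2],s['width'],s['gripper_force']))
E
python3 st.py
python3 -m pendant '[{"dx":0,"dy":0,"dz":0.002,"rx":0,"ry":0,"rz":0,"hand":0.03},{"dx":0,"dy":0,"dz":0.002,"rx":0,"ry":0,"rz":0,"hand":0.03},{"dx":0,"dy":0,"dz":0,"rx":0,"ry":0,"rz":0,"hand":0.03}]'>/dev/null; python3 st.py
python3 -m pendant '[{"dx":0,"dy":0,"dz":0.0015,"rx":0,"ry":0,"rz":0,"hand":0.03},{"dx":0,"dy":0,"dz":0,"rx":0,"ry":0,"rz":0,"hand":0.03}]'>/dev/null; python3 st.py
```

```text
clock: 14.4
position: [0.4931, 0.0044, 0.066]
ee_rot: [-0.0, 0.807, 0.591, -0.001]
contact_force: [0.1, 0.2, -1.0]
width: 0.0406
gripper_force: 60.8
t 14.40 tcp along -213.7 lat 1.2 z 66.0 mm | yaw 72.47 pitch -0.04 | F along 0.2 lat -0.0 z -1.0 | M lat 0.04 z 0.07 | w 0.0406 g 61
t 14.65 tcp along -213.1 lat 1.1 z 62.6 mm | yaw 72.49 pitch -0.01 | F along -0.0 lat -0.2 z -1.5 | M lat 0.03 z 0.06 | w 0.0403 g 61
t 14.82 tcp along -212.8 lat 1.4 z 61.0 mm | yaw 72.52 pitch -0.01 | F along 0.1 lat 0.4 z -1.4 | M lat 0.05 z 0.03 | w 0.0401 g 61
```

```bash
for i in 1; do python3 -m pendant '[{"dx":0,"dy":0.001,"dz":0.001,"rx":0,"ry":0,"rz":0,"hand":0.03},{"dx":0,"dy":0,"dz":0,"rx":0,"ry":0,"rz":0,"hand":0.03}]'>/dev/null; python3 st.py; done
python3 -m pendant '[{"dx":0,"dy":0,"dz":0.0007,"rx":0,"ry":0,"rz":0,"hand":0.03},{"dx":0,"dy":0,"dz":0,"rx":0,"ry":0,"rz":0,"hand":0.03}]'>/dev/null; python3 st.py
python3 -m pendant '[{"dx":0,"dy":0,"dz":0.0007,"rx":0,"ry":0,"rz":0,"hand":0.03},{"dx":0,"dy":0,"dz":0,"rx":0,"ry":0,"rz":0,"hand":0.03}]'>/dev/null; python3 st.py
python3 -m pendant '[{"dx":0,"dy":0,"dz":0.0007,"rx":0,"ry":0,"rz":0,"hand":0.03},{"dx":0,"dy":0,"dz":0,"rx":0,"ry":0,"rz":0,"hand":0.03}]'>/dev/null; python3 st.py
```

```text
t 14.98 tcp along -212.6 lat 0.2 z 60.0 mm | yaw 72.53 pitch -0.00 | F along -0.6 lat -1.0 z -1.2 | M lat 0.05 z 0.04 | w 0.0402 g 61
t 15.15 tcp along -212.5 lat 0.3 z 59.2 mm | yaw 72.53 pitch -0.00 | F along -0.3 lat -0.7 z -1.3 | M lat -0.03 z -0.03 | w 0.0402 g 61
t 15.32 tcp along -212.5 lat 0.3 z 58.5 mm | yaw 72.53 pitch 0.00 | F along -0.4 lat -0.8 z -0.1 | M lat 0.01 z -0.02 | w 0.0401 g 61
t 15.48 tcp along -212.6 lat 0.3 z 57.8 mm | yaw 72.52 pitch 0.00 | F along -0.4 lat -1.3 z 0.4 | M lat -0.04 z -0.05 | w 0.0400 g 61
```

The table is felt at TCP z ≈ 59 mm, as expected. Raise 1.3 mm and slide in, watching the forces.

```bash
python3 -m pendant '[{"dx":0,"dy":0,"dz":-0.0013,"rx":0,"ry":0,"rz":0,"hand":0.03},{"dx":0.006,"dy":0,"dz":0,"rx":0,"ry":0,"rz":0,"hand":0.03},{"dx":0.006,"dy":0,"dz":0,"rx":0,"ry":0,"rz":0,"hand":0.03},{"dx":0.006,"dy":0,"dz":0,"rx":0,"ry":0,"rz":0,"hand":0.03},{"dx":0,"dy":0,"dz":0,"rx":0,"ry":0,"rz":0,"hand":0.03}]'>/dev/null; python3 st.py
python3 -m pendant '[{"dx":0.004,"dy":0,"dz":0,"rx":0,"ry":0,"rz":0,"hand":0.03},{"dx":0.004,"dy":0,"dz":0,"rx":0,"ry":0,"rz":0,"hand":0.03},{"dx":0,"dy":0,"dz":0,"rx":0,"ry":0,"rz":0,"hand":0.03}]'>/dev/null; python3 st.py
python3 -m pendant '[{"dx":0.004,"dy":0,"dz":0,"rx":0,"ry":0,"rz":0,"hand":0.03},{"dx":0.004,"dy":0,"dz":0,"rx":0,"ry":0,"rz":0,"hand":0.03},{"dx":0,"dy":0,"dz":0,"rx":0,"ry":0,"rz":0,"hand":0.03}]'>/dev/null; python3 st.py
```

```text
t 15.90 tcp along -193.3 lat 0.4 z 59.2 mm | yaw 72.58 pitch 0.04 | F along 0.2 lat -0.5 z -0.6 | M lat -0.02 z 0.03 | w 0.0400 g 61
t 16.15 tcp along -185.8 lat 0.4 z 59.1 mm | yaw 72.56 pitch 0.02 | F along 0.6 lat -0.4 z -1.2 | M lat -0.10 z -0.04 | w 0.0399 g 61
t 16.40 tcp along -177.9 lat 0.3 z 59.2 mm | yaw 72.54 pitch 0.02 | F along 0.7 lat -0.3 z -1.3 | M lat -0.01 z -0.04 | w 0.0398 g 61
```

In the window with no contact. Pushing on under the foot.

```bash
python3 -m pendant '[{"dx":0.005,"dy":0,"dz":0,"rx":0,"ry":0,"rz":0,"hand":0.03},{"dx":0.005,"dy":0,"dz":0,"rx":0,"ry":0,"rz":0,"hand":0.03},{"dx":0.005,"dy":0,"dz":0,"rx":0,"ry":0,"rz":0,"hand":0.03},{"dx":0,"dy":0,"dz":0,"rx":0,"ry":0,"rz":0,"hand":0.03}]' 80 >/dev/null; python3 st.py
python3 -m pendant '[{"dx":0.005,"dy":0,"dz":0,"rx":0,"ry":0,"rz":0,"hand":0.03},{"dx":0.005,"dy":0,"dz":0,"rx":0,"ry":0,"rz":0,"hand":0.03},{"dx":0.005,"dy":0,"dz":0,"rx":0,"ry":0,"rz":0,"hand":0.03},{"dx":0,"dy":0,"dz":0,"rx":0,"ry":0,"rz":0,"hand":0.03}]'>/dev/null; python3 st.py
python3 -m pendant '[{"dx":0.005,"dy":0,"dz":0,"rx":0,"ry":0,"rz":0,"hand":0.03},{"dx":0.005,"dy":0,"dz":0,"rx":0,"ry":0,"rz":0,"hand":0.03},{"dx":0.005,"dy":0,"dz":0,"rx":0,"ry":0,"rz":0,"hand":0.03},{"dx":0,"dy":0,"dz":0,"rx":0,"ry":0,"rz":0,"hand":0.03}]'>/dev/null; python3 st.py
```

```text
t 16.73 tcp along -165.6 lat 0.6 z 59.2 mm | yaw 72.68 pitch -0.30 | F along -7.3 lat -0.3 z 1.3 | M lat 1.13 z 0.05 | w 0.0392 g 85
t 17.07 tcp along -150.1 lat 0.7 z 59.3 mm | yaw 72.62 pitch -0.21 | F along -2.6 lat 0.5 z 1.8 | M lat 0.53 z 0.08 | w 0.0393 g 85
t 17.40 tcp along -134.0 lat 0.5 z 59.3 mm | yaw 72.60 pitch -0.11 | F along -3.3 lat -1.0 z 1.5 | M lat 0.66 z 0.04 | w 0.0392 g 85
```

The push peaked at 7 N at the toe and then fell off, so the blank is under the foot. Advancing the last 27 mm.

```bash
python3 -m pendant '[{"dx":0.005,"dy":0,"dz":0,"rx":0,"ry":0,"rz":0,"hand":0.03},{"dx":0.005,"dy":0,"dz":0,"rx":0,"ry":0,"rz":0,"hand":0.03},{"dx":0.005,"dy":0,"dz":0,"rx":0,"ry":0,"rz":0,"hand":0.03},{"dx":0.005,"dy":0,"dz":0,"rx":0,"ry":0,"rz":0,"hand":0.03},{"dx":0.005,"dy":0,"dz":0,"rx":0,"ry":0,"rz":0,"hand":0.03},{"dx":0,"dy":0,"dz":0,"rx":0,"ry":0,"rz":0,"hand":0.03},{"dx":0,"dy":0,"dz":0,"rx":0,"ry":0,"rz":0,"hand":0.03},{"dx":0,"dy":0,"dz":0,"rx":0,"ry":0,"rz":0,"hand":0.03}]' >/dev/null; python3 st.py
python3 - <<'E'
from h import *
w=grab('wrist','w8');grab('scene','c8');grab('side','s8')
inhand('w8')
d=load('c8');c=np.array([.5714,.2507,.151]);X=np.array([.3007,.9537,0]);N=np.array([-.9537,.3007,0])
# unwrap the dial face in the scene view: darkness at radius 32-40 mm vs angle about the gauge x axis
g=d['frame'].astype(np.float32).mean(2)
def prof(r0,r1,g=g,d=d):
    o=[]
    for a in range(180,300,3):
        t=np.radians(a);v=[]
        for r in np.linspace(r0,r1,6):
            u,w=proj(d,c+r*(np.cos(t)*X+np.sin(t)*N));v.append(cv2.getRectSubPix(g,(1,1),(float(u),float(w)))[0,0])
        o.append(int(np.mean(v)))
    return o
for n in('scene0','c8'):
    dd=load(n);gg=dd['frame'].astype(np.float32).mean(2);print(n,proj(dd,c),prof(.018,.030,gg,dd))
for n in('w5','w8'):
    dd=load(n);gg=dd['frame'].astype(np.float32).mean(2);u,v=proj(dd,c);print(n,u,v)
    if 40<u<520 and 40<v<380: print(prof(.022,.030,gg,dd))
E
```

```text
t 18.07 tcp along -108.9 lat 0.5 z 59.3 mm | yaw 72.55 pitch -0.03 | F along -3.9 lat 0.6 z 3.6 | M lat 0.64 z 0.09 | w 0.0391 g 85
2 [[119.5, -9.6, 19.2], [97.2, -7.3, 11.6], [74.8, -5.0, 4.1], [52.5, -2.6, -3.5], [30.1, -0.3, -11.1]]
pitch deg (z+ = nose down) 19.438743778155665 yaw -5.997412957191004 z0,y0 mm -21.332767431388916 2.861326294660822
scene0 (np.float64(309.2204706828102), np.float64(222.0579893667575)) [126, 128, 131, 136, 143, 150, 157, 162, 166, 168, 170, 171, 171, 173, 176, 181, 186, 190, 194, 197, 201, 202, 203, 203, 203, 204, 204, 204, 204, 204, 204, 204, 204, 204, 204, 204, 204, 205, 205, 204]
c8 (np.float64(309.2204706828102), np.float64(222.0579893667575)) [106, 112, 118, 123, 130, 138, 149, 161, 172, 182, 189, 195, 199, 201, 203, 204, 205, 206, 206, 207, 207, 207, 207, 207, 207, 207, 207, 207, 207, 207, 207, 207, 207, 207, 207, 207, 207, 207, 207, 208]
w5 213.99080273128584 117.84683779641077
[205, 190, 173, 160, 148, 136, 137, 136, 135, 135, 136, 137, 144, 154, 169, 195, 215, 218, 218, 218, 218, 218, 218, 218, 218, 218, 217, 218, 218, 218, 218, 219, 218, 218, 218, 219, 219, 218, 219, 219]
w8 294.8365447536809 -792.2295764353589
```

```bash
python3 -m pendant '[{"dx":0.001,"dy":0,"dz":-0.0003,"rx":0,"ry":0,"rz":0,"hand":0.03},{"dx":0,"dy":0,"dz":0,"rx":0,"ry":0,"rz":0,"hand":0.03},{"dx":0,"dy":0,"dz":0,"rx":0,"ry":0,"rz":0,"hand":0.03},{"dx":0,"dy":0,"dz":0,"rx":0,"ry":0,"rz":0,"hand":0.03}]' >/dev/null; python3 st.py
python3 -m pendant '[{"dx":0,"dy":0,"dz":-0.0003,"rx":0,"ry":0,"rz":0,"hand":0.03},{"dx":0,"dy":0,"dz":0,"rx":0,"ry":0,"rz":0,"hand":0.03},{"dx":0,"dy":0,"dz":0,"rx":0,"ry":0,"rz":0,"hand":0.03},{"dx":0,"dy":0,"dz":0,"rx":0,"ry":0,"rz":0,"hand":0.03}]' >/dev/null; python3 st.py
python3 - <<'E'
from h import *
c=np.array([.5714,.2507,.175])
for n in('scene0','c8','side0','s8'):
    d=load(n);f=d['frame'].astype(int);u,v=map(int,np.round(proj(d,c)));k=f[v-14:v+16,u-14:u+15].max(2)<85
    m=k.astype(np.uint8);cs,_=cv2.findContours(m,0,1);x,y,w,h=cv2.boundingRect(max(cs,key=cv2.contourArea)) if cs else (0,)*4
    print(n,(u,v),'blob cols',u-14+x,u-14+x+w,'rows',v-14+y,v-14+y+h)
    for val in(0,.4,.69,.9,1.1):
        t=np.radians(72.5)+3.942-val;e=np.array([np.cos(t),np.sin(t),0])*.016;print('  v',val,'tip cols',[round(float(proj(d,c+s*e)[0]),1) for s in(1,-1)])
d=load('c8');u,v=map(int,proj(d,c));print((d['frame'][v-12:v+16,u-14:u+15].max(2)<85).astype(int).tolist().__str__().replace('], [','\n').replace(', ',''))
E
```

```text
t 18.55 tcp along -108.2 lat 0.6 z 59.4 mm | yaw 72.53 pitch -0.06 | F along -5.0 lat 0.2 z 3.8 | M lat 0.81 z 0.11 | w 0.0394 g 85
t 18.88 tcp along -108.0 lat 0.7 z 59.4 mm | yaw 72.52 pitch -0.04 | F along -4.8 lat 0.5 z 0.4 | M lat 0.79 z -0.02 | w 0.0397 g 85
scene0 (310, 215) blob cols 306 312 rows 213 224
  v 0 tip cols [303.9, 315.5]
  v 0.4 tip cols [304.8, 314.6]
  v 0.69 tip cols [306.0, 313.4]
  v 0.9 tip cols [307.0, 312.4]
  v 1.1 tip cols [308.1, 311.3]
c8 (310, 215) blob cols 306 313 rows 213 223
  v 0 tip cols [303.9, 315.5]
  v 0.4 tip cols [304.8, 314.6]
  v 0.69 tip cols [306.0, 313.4]
  v 0.9 tip cols [307.0, 312.4]
  v 1.1 tip cols [308.1, 311.3]
side0 (271, 172) blob cols 269 278 rows 164 182
  v 0 tip cols [275.7, 266.9]
  v 0.4 tip cols [273.7, 268.8]
  v 0.69 tip cols [272.0, 270.4]
  v 0.9 tip cols [270.8, 271.7]
  v 1.1 tip cols [269.6, 272.8]
s8 (271, 172) blob cols 257 286 rows 169 188
  v 0 tip cols [275.7, 266.9]
  v 0.4 tip cols [273.7, 268.8]
  v 0.69 tip cols [272.0, 270.4]
  v 0.9 tip cols [270.8, 271.7]
  v 1.1 tip cols [269.6, 272.8]
[[11100000000000000000000000000
11100000000000000000000000000
11000000000000000000000000000
00000000000000000000000000000
00000000000000000000000000000
00000000000000000000000000000
00000000000000000000000000000
00000000000000000000000000000
00000000000000000000000000000
00000000000000000000000000000
00000000000000000000000000000
00000000000010000000000000000
00000000000111000000000000000
00000000000111110000000000000
00000000000111111000000000000
00000000000111111100000000000
00000000000111111100000000000
00000000000111111100000000000
00000000000111111100000000000
00000000000111111100000000000
00000000000011111100000000000
00000000000000000000000000000
00000000000000000000000000000
00000000000000000000000000000
00000000000000000000000000000
00000000000000000000000000000
00000000000000000000000000000
00000000000000000000000000000]]
```

The knob blob in the scene view spans columns 306–313, which fits v ≈ 0.69. The vertical force is now near zero (flat on the table), the blank's x is about −56 mm, and everything is still. Handing in.

```bash
python3 -m pendant '[{"dx":0,"dy":0,"dz":0,"rx":0,"ry":0,"rz":0,"hand":0.03},{"dx":0,"dy":0,"dz":0,"rx":0,"ry":0,"rz":0,"hand":0.03},{"dx":0,"dy":0,"dz":0,"rx":0,"ry":0,"rz":0,"hand":0.03}]' >/dev/null; python3 st.py; python3 -c "
from rig import manip
print(manip.sign_off())"
```

```text
t 19.13 tcp along -107.6 lat 0.6 z 59.5 mm | yaw 72.52 pitch 0.00 | F along -3.4 lat 0.0 z -1.6 | M lat 0.58 z 0.08 | w 0.0393 g 85
the job is handed in; nothing more can be done
None
```

I handed the job in at about 19 s without getting a verdict back: the maximum pointer was zeroed first, and the blank is held level and still under the foot, about 56 mm short of centre in the window. I couldn't read the dial at the end; the knob's angle in the scene camera fits about 0.69 rad (9 mm).

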